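# Push the laundry supplies home into the corner guide

## Robot

A 7-joint arm with a two-finger parallel gripper is mounted at the origin on the work surface. World frame = base frame: x ahead of the robot, y to its left, z up, the work surface at z = 0. Lengths are in m, angles in rad, forces in N, time in s.
With the tool pointing down it reaches from about 0.4 to 0.85 m from the base axis. Payload 10.4 kg.
Tool frame: the origin (TCP) lies midway between the tips of the shut fingers; the grasp point (between the pads) lies hold_point_z behind it (hold_point_z is the distance from the TCP to the grasp point, in m); z points along the fingers, y is the line along which they close (so a half turn about z gives the same grasp; the last joint's range is limited). The gripper opens to 87 mm and grips with 3 to 60 N. Pads are 19 mm wide; open, the fingers measure 117 mm over their backs; the gripper's body (75 mm by 190 mm) begins 51 mm behind the grasp point.
Start: joints at [1.264, 0.332, -0.065, 1.46, 0.022, 1.35, -0.088], TCP at [0.175, -0.6, 0.223] pointing down, gripper open.
Joint ranges: [-2.6, 2.6], [-0.5, 2.12], [-1.47, 1.34], [0.16, 2.42], [-1.27, 4.41], [0.06, 2.06], [-2.6, 2.6]. Speed limits (rad/s): [2.22, 2.22, 2.79, 2.79, 3.14, 3.14, 3.14].

## Interface

Orientations are given as a unit quaternion [x, y, z, w].
In Python, from bench import * gives the robot as it stands. The module is installed in compiled form; this text tells all that it offers.
- The arm moves only by the tool drive_tool, never from a script. Its argument "increments" is a list of rows, each a list of 6 numbers: the shift along the tool's x, y, z scaled (see below), then the turn, a rotation vector about the tool's x, y, z scaled (see below). In form: [[dx, dy, dz, rx, ry, rz], ...]. A call has exactly 5 rows; each row is the pose to reach, as a shift and turn from the pose commanded when the call began, along the tool's axes at that moment; what a row does not reach only later rows make up. The controller multiplies each number of a shift by 300 mm and each number of a turn by pi/4 rad. A row lasts 1/12 s, in which the tool goes at most 41.7 mm and 7.16 degrees, less where a joint would pass 70% of its speed; a pose out of reach is approached as far as the arm can. A call with a number of a shift or a turn outside -1 to 1 is refused whole. A call with a gripper value outside its range is refused whole. "claw" is the closure, from 0 (fully open) to 1 (shut), set as the call begins (left out, the last holds). The fingers move at their own pace and stop on an object; "force" is the grip in N (left out, the last holds). Time passes only in rows, so rows that repeat a pose let the fingers close, or fill a call up. It gives the time, the measured TCP pose, the force, the opening and the grip force at its end, in the units of the state.
- read_state(): the state, without advancing time (a new reading comes with each control period).
- camera(name): name is "side" or "top"; returns the picture (400x640x3 uint8, blue, green, red); there is no depth.
- get_calibration(name): a dict with "K" (3x3 intrinsics, pixels), "position" and "rotation" of the camera in the world. Camera axes: x right, y down, z forward; pixel columns grow to the right and rows downward; lengths in m; the calibration is good to about 2 mm. A picture is of the moment at which its call begins. get_calibration takes no time and is no camera call.
- close_job(): hands the job in; it is judged then, once.
The state is a dict: "time": time; "joint_positions": joint angles; "joint_vel": joint speeds; "joint_torque": joint torques, N m; "ee_pos": TCP position; "eef_rot": TCP orientation; "ft_force": force on the tool from outside, world axes, zero at the start; "torque": the same for the moment, N m; "width": finger opening in m; "grip_force": force on a finger pad.
Only numpy, scipy, OpenCV 4.12 (cv2) and the standard library are available. Lean on these libraries where they do the work, as an engineer would, in place of code of your own. Each camera call takes 0.05 s, during which the arm holds its last target. There are 200 camera calls.

## Task

Tidy the laundry counter by pushing, without lifting or tipping anything: push the large cardboard carton into the inner corner of the L-shaped wooden guide, so that it sits square and flush against both the long rail and the short side stop. Also push the squat round white tub along the counter until it touches both the long rail and the carton's free side. Push gently, leave everything else on the counter where it stands, and finish with the arm clear.

Things in the scene. Friction and masses are not known exactly. Their poses are not given: they have to be found in the camera images.
- corner: Fixed L-shaped wooden guide, bars 30 mm high, 20 mm thick, turned up to 0.15 rad. Origin: inner corner at counter level. Long rail: inner face is its plane x = 0, rail at x 0 to 20, y 20 to -380 mm. Short side stop: inner face is its plane y = 0, stop at y 0 to 20, x 0 to -90 mm. +x (roughly away from the robot) pushes against the rail, +y (roughly robot's left) against the stop; z up.
- carton: Large cardboard carton with a paper band, 0.35 to 0.7 kg, 75 mm along its x, 110 mm along its y, 60 mm high. Origin: centre of its underside; z up. It starts in front of the rail, turned by up to 0.35 rad to the guide. When home, its axes are parallel to the guide's and its centre is at x -37.5, y -55 mm in the guide's frame.
- carton_corner (a point): The carton's lower corner at its +x, +y (37.5 and 55 mm from its origin), the one that goes into the guide's inner corner.
- tub: Squat round white plastic tub, upright, 84 mm in diameter, 70 mm high, about 0.25 to 0.5 kg. Origin: centre of its underside; z up. It starts in front of the rail, to the robot's right of the carton. When home, its centre is at x -42, y -152 mm in the guide's frame.
- small_carton: Bystander: small cardboard carton, 45 x 65 x 50 mm high, to the right of the tub. Origin: centre of its underside.
- cup: Bystander: white dosing cup, 52 mm in diameter at the rim, 45 mm high, beyond the long rail. Origin: centre of its underside.
- tin: Bystander: slender steel tin, 52 mm in diameter, 85 mm high, on the robot's side of the tub. Origin: centre of its underside.
- jar: Bystander: glass jar with a steel cap, 68 mm in diameter, 85 mm high, left of the side stop. Origin: centre of its underside.
- brush: Bystander: wooden hand brush with a flat steel-bound head, lying flat on the robot's side of the jar and side stop.
- jug: Bystander: detergent jug, 85 x 130 mm, 235 mm high, far left. Origin: centre of its underside.
- softener: Bystander: softener bottle, 72 mm in diameter, 200 mm high, far right. Origin: centre of its underside.
Things that resemble listed ones, but are neither listed nor needed, are in the scene too. What is shaped like the tub but orange or red is not meant. Leave any purple look-alike of the carton alone.

How it is judged:
By the outcome, as a careful person would: the job done as asked, in the order asked, and still so for the second after the job is handed in, with the robot touching nothing.
It also fails if it takes over 67 s, if anything falls off the work surface, if the arm or the gripper's body presses on something with over 40 N, if the wrist force passes 120 N, or if a joint passes its speed limit or range.

## Working session

There is one attempt and no reset: what is moved stays moved. The work goes in short steps, Python scripts to look and compute and a tool call to move; the robot and the scene stay as the last step left them, time stands still between calls to the robot, and variables do not carry over. Pictures are saved under pics/ and viewed, at most 10 in all, crops included, and the job is handed in when it is done.

Besides the shell and the picture viewer there is one more tool, called after "Emit:" as name(argument=value, ...), one argument or row to a line, values as JSON. drive_tool: Moves the arm, as the interface text tells. Its arguments: {"type":"object","properties":{"increments":{"type":"array","items":{"type":"array","items":{"type":"number"}}},"claw":{"type":"number"},"force":{"type":"number"}},"required":["increments"]}

```bash
mkdir -p pics
python3 - <<'E'
from bench import *
import cv2,numpy as np
np.set_printoptions(precision=4,suppress=True)
for n in("top","side"):
    cv2.imwrite(f"pics/{n}0.png",camera(n)); c=get_calibration(n); print(n,c["K"],c["position"],c["rotation"])
s=read_state(); print(s)
E
```

```text
top [[484.8589   0.     321.0176]
 [  0.     484.8589 194.5205]
 [  0.       0.       1.    ]] [ 0.2137 -0.0416  1.702 ] [-0.6744  0.7314 -0.074   0.0693]
side [[469.9398   0.     314.5233]
 [  0.     469.9398 204.458 ]
 [  0.       0.       1.    ]] [0.5377 1.0406 1.0302] [-0.0133  0.9139 -0.4057  0.0014]
{'time': 0.1, 'joint_positions': array([ 1.2644,  0.3328, -0.0647,  1.4609,  0.0216,  1.3499, -0.0885]), 'joint_vel': array([-0.0009,  0.0003,  0.0002, -0.0016,  0.0008,  0.0003,  0.0008]), 'joint_torque': array([  0.0019, -62.4542,   0.0249, -39.0719,  -0.0616,   0.0366,
         0.    ]), 'ee_pos': array([ 0.1749, -0.5997,  0.2218]), 'eef_rot': array([ 0.9899,  0.1414, -0.0001, -0.0006]), 'ft_force': array([-0.5459,  0.2107, -0.253 ]), 'torque': array([-0.0249,  0.0531, -0.0074]), 'grip_force': 0.0, 'width': 0.08732709446859604}
```

View pics/top0.png

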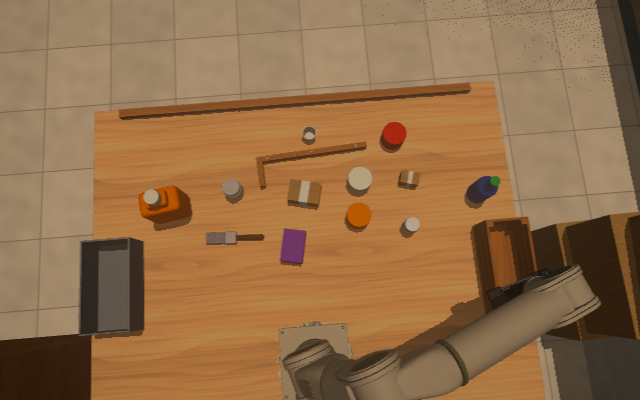

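View pics/side0.png

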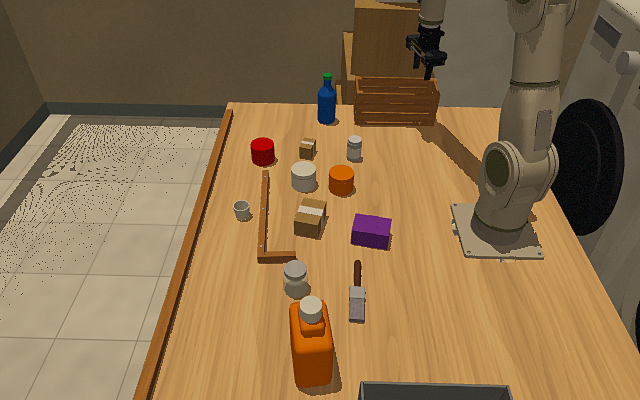

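Candidates for the carton: the brown one with a paper band at top (305,193), and the purple look-alike at (293,246), which stays put. For the tub: the white one at (360,178), orange at (359,215) and red at (394,133); the white jar at (232,190) and tin at (412,226) are different shapes. I choose brown and white, and will check them in a crop.

```bash
cat > h.py <<'E'
from bench import *
import cv2,numpy as np
from scipy.spatial.transform import Rotation as R
np.set_printoptions(precision=4,suppress=True)
def ray(n,px):
    c=get_calibration(n);r=c["rotation"];M=R.from_quat(r).as_matrix() if np.size(r)==4 else np.array(r)
    return np.array(c["position"]),M,np.array(c["K"])
def back(n,px,z):
    p,M,K=ray(n,0);d=np.c_[np.atleast_2d(px),np.ones(len(np.atleast_2d(px)))]@np.linalg.inv(K).T@M.T
    return p+d*((z-p[2])/d[:,2:])
def proj(n,P):
    p,M,K=ray(n,0);q=(np.atleast_2d(P)-p)@M@K.T
    return q[:,:2]/q[:,2:]
E
python3 - <<'E'
from h import *
im=cv2.imread("pics/top0.png")
cv2.imwrite("pics/c0.png",cv2.resize(im[125:235,245:430],None,fx=4.3,fy=4.3,interpolation=cv2.INTER_CUBIC))
print(back("top",[[305,193],[360,178],[262,160],[366,146],[412,226]],0.03))
E
```

```text
[[ 0.5672 -0.0109  0.03  ]
 [ 0.6055 -0.2093  0.03  ]
 [ 0.6998  0.1334  0.03  ]
 [ 0.7215 -0.2422  0.03  ]
 [ 0.4202 -0.3726  0.03  ]]
```

View pics/c0.png

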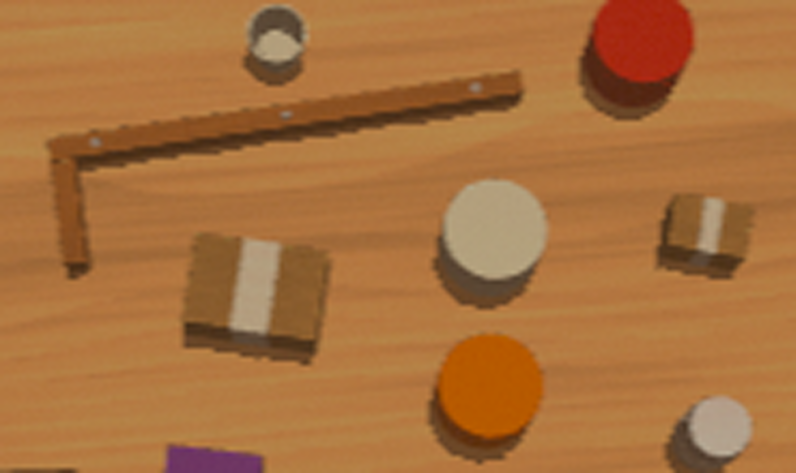

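The crop confirms the choice: brown carton with the band, top corners (195,234),(329,254),(313,342),(184,323), and white tub centred at (495,229) in the crop. The rail's top runs from (49,141) to (519,71), and the stop ends at (66..90,264).

```bash
cat >> h.py <<'E'
from scipy.optimize import least_squares
def T(p,L):
    L=np.array(L,float);c,s=np.cos(p[2]),np.sin(p[2])
    return np.c_[L[:,0]*c-L[:,1]*s+p[0],L[:,0]*s+L[:,1]*c+p[1],L[:,2]]
def fit(n,L,px,x0):
    f=lambda p:(proj(n,T(p,L))-px).ravel()
    r=least_squares(f,x0);return r.x,np.sqrt(np.mean(r.fun**2))
def inv(g,p):
    c,s=np.cos(g[2]),np.sin(g[2]);d=np.array(p[:2])-g[:2];return np.array([c*d[0]+s*d[1],-s*d[0]+c*d[1]])
GL=[[.02,.02,.03],[.02,-.38,.03],[0,-.38,.03],[-.09,.02,.03],[-.09,0,.03],[0,0,.03]]
CL=[[.0375,.055,.06],[.0375,-.055,.06],[-.0375,-.055,.06],[-.0375,.055,.06]]
def crop(u,o,f): return np.array(o)+(np.array(u)+.5)/f-.5
E
python3 - <<'E'
from h import *
C=lambda u:crop(u,(245,125),4.3)
g,e=fit("top",GL,C([[49,141],[519,71],[521,92],[66,264],[90,262],[77,160]]),[.7,.12,-.05]);print("guide",g,e)
c,e=fit("top",CL,C([[195,234],[329,254],[313,342],[184,323]]),[.57,-.01,-.2]);print("carton",c,e,inv(g,c),c[2]-g[2])
t=back("top",C([[495,229]]),.07)[0];print("tub",t,inv(g,t))
o=back("top",C([[490,386]]),.07)[0];print("orange",o,inv(g,o))
print("tin",back("top",C([[720,427]]),.085),"smallc",back("top",C([[710,229]]),.05),"cup",back("top",C([[277,34]]),.045),"red",back("top",C([[642,36]]),.07))
# side overlays
im=cv2.imread("pics/side0.png");f=4
im=cv2.resize(im[140:290,220:415],None,fx=f,fy=f,interpolation=cv2.INTER_CUBIC)
def dr(P,col):
    for q in proj("side",P): cv2.circle(im,tuple(int(v) for v in ((q-[220,140]+.5)*f-.5)),2,col,-1)
dr(T(g,GL),(0,255,0));dr(T(c,CL),(255,0,0))
a=np.linspace(0,6.28,24);dr(np.c_[t[0]+.042*np.cos(a),t[1]+.042*np.sin(a),a*0+.07],(0,0,255))
cv2.imwrite("pics/s0.png",im)
E
```

```text
guide [0.694  0.1339 0.0722] 0.5004716476208286
carton [ 0.5661 -0.0082 -0.2285] 0.41559041580054934 [-0.1379 -0.1325] -0.3007896668982346
tub [ 0.5967 -0.2044  0.07  ] [-0.1215 -0.3303]
orange [ 0.4697 -0.188   0.07  ] [-0.247  -0.3049]
tin [[ 0.4204 -0.3628  0.085 ]] smallc [[ 0.5872 -0.3809  0.05  ]] cup [[ 0.7836 -0.042   0.045 ]] red [[ 0.749  -0.3403  0.07  ]]
```

View pics/s0.png

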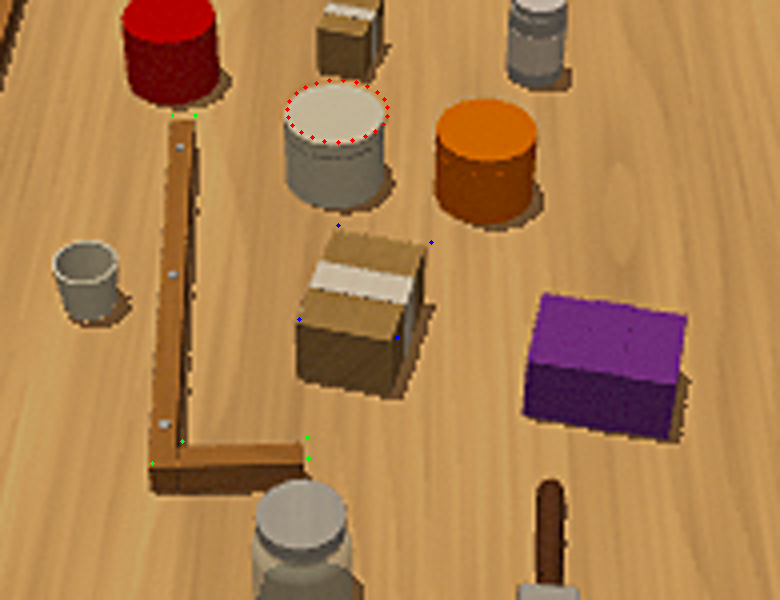

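The side overlay agrees to about 1.4 px, which is a common offset of some 2-3 mm in y. I split that between the two cameras.

```bash
cat >> h.py <<'E'
G=np.array([.695,.1364,.072])
def go(x,y,z,yaw=0,s=None):
    """shift/turn numbers from the measured pose to guide-frame target (mm, rad)"""
    s=s or read_state();Rm=R.from_quat(s["eef_rot"]).as_matrix()
    P=T(G,[[x/1e3,y/1e3,z/1e3]])[0];a=G[2]+yaw
    D=np.array([[np.cos(a),np.sin(a),0],[np.sin(a),-np.cos(a),0],[0,0,-1]]).T
    rv=R.from_matrix(Rm.T@D).as_rotvec()
    return np.r_[Rm.T@(P-s["ee_pos"])/.3,rv/(np.pi/4)]
def here():
    s=read_state();x=R.from_quat(s["eef_rot"]).as_matrix()[:,0]
    return s["time"],inv(G,s["ee_pos"])*1e3,s["ee_pos"][2]*1e3,np.arctan2(x[1],x[0])-G[2],s["ft_force"]
E
python3 - <<'E'
from h import *
import bench
print([n for n in dir(bench) if not n.startswith('_')], getattr(bench,'hold_point_z',None))
C=lambda u:crop(u,(245,125),4.3)
p=back("top",C([[167,445],[264,457]]),.06);print("purple far edge",p,[inv(G,q)*1e3 for q in p])
print(go(-214,-132,200), go(-214,-132,30))
E
```

```text
['PlanningError', 'camera', 'close_job', 'get_calibration', 'hold_point_z', 'read_state'] 0.0187
purple far edge [[ 0.4448  0.0709  0.06  ]
 [ 0.4291 -0.0051  0.06  ]] [array([-254.2393,  -47.3718]), array([-275.4295, -121.9917])]
[ 1.5614 -1.5897  0.0747 -0.0016  0.0002  0.2697] [ 1.5615 -1.5889  0.6414 -0.0016  0.0002  0.2697]
```

Emit:
drive_tool(
  increments=[
    [0.08,-0.08,0,0,0,0.06],
    [0.16,-0.16,0,0,0,0.12],
    [0.25,-0.25,0,0,0,0.18],
    [0.34,-0.34,0,0,0,0.24],
    [0.42,-0.42,0,0,0,0.27],
  ],
  claw=0.43,
)

```text
time: 0.52
ee_pos: [0.2616, -0.4415, 0.2222]
eef_rot: [0.999, 0.035, -0.0, -0.0]
ft_force: [1.0, -0.5, 1.0]
width: 0.0619
grip_force: 0.0
```

```bash
python3 -c "
from h import *
print(here(),go(-214,-132,150))"
```

```text
(0.5167, array([-473.893 , -545.1872]), np.float64(222.19234513301174), np.float64(-0.002231455375767216), array([ 0.9679, -0.5072,  1.0475])) [ 0.8633 -1.3791  0.2412 -0.0007  0.0003 -0.0028]
```

Emit:
drive_tool(
  increments=[
    [0.06,-0.09,0,0,0,0],
    [0.12,-0.19,0,0,0,0],
    [0.18,-0.28,0,0,0,0],
    [0.24,-0.38,0,0,0,0],
    [0.29,-0.46,0,0,0,0],
  ],
)

```text
time: 0.93
ee_pos: [0.3383, -0.2974, 0.2224]
eef_rot: [0.999, 0.037, -0.0, -0.0]
ft_force: [0.1, -0.6, -0.2]
width: 0.0499
grip_force: 0.0
```

Emit:
drive_tool(
  increments=[
    [0.06,-0.09,0,0,0,0],
    [0.12,-0.19,0,0,0,0],
    [0.18,-0.28,0,0,0,0],
    [0.24,-0.38,0,0,0,0],
    [0.29,-0.46,0,0,0,0],
  ],
)

```text
time: 1.35
ee_pos: [0.4151, -0.1535, 0.2225]
eef_rot: [0.999, 0.037, -0.0, -0.0]
ft_force: [0.1, -0.4, 0.4]
width: 0.0494
grip_force: 0.0
```

Emit:
drive_tool(
  increments=[
    [0.06,-0.09,0,0,0,0],
    [0.12,-0.19,0,0,0,0],
    [0.18,-0.28,0.02,0,0,0],
    [0.24,-0.38,0.04,0,0,0],
    [0.28,-0.46,0.06,0,0,0],
  ],
)

```text
time: 1.77
ee_pos: [0.4892, -0.0098, 0.2043]
eef_rot: [0.999, 0.036, 0.0, -0.0]
ft_force: [0.0, -0.6, 0.1]
width: 0.0495
grip_force: 0.0
```

```bash
python3 -c "
from h import *
print(here(),go(-214,-132,30))"
```

```text
(1.7667, array([-215.826 , -130.9819]), np.float64(204.31303447395496), np.float64(0.0008668899529746255), array([ 0.0039, -0.6472,  0.1433])) [ 0.0057  0.0037  0.581  -0.0007 -0.0008  0.0011]
```

Emit:
drive_tool(
  increments=[
    [0,0,0.08,0,0,0],
    [0,0,0.16,0,0,0],
    [0,0,0.24,0,0,0],
    [0,0,0.32,0,0,0],
    [0,0,0.4,0,0,0],
  ],
)

```text
time: 2.18
ee_pos: [0.488, -0.0123, 0.0832]
eef_rot: [0.999, 0.036, -0.0, 0.0]
ft_force: [-1.2, -1.4, 0.2]
width: 0.0498
grip_force: 0.0
```

Emit:
drive_tool(
  increments=[
    [0,0,0.06,0,0,0],
    [0,0,0.12,0,0,0],
    [0,0,0.16,0,0,0],
    [0,0,0.18,0,0,0],
    [0,0,0.18,0,0,0],
  ],
)

```text
time: 2.6
ee_pos: [0.4876, -0.0123, 0.0295]
eef_rot: [0.999, 0.036, -0.001, -0.0]
ft_force: [-0.6, 0.2, 0.6]
width: 0.0496
grip_force: 0.0
```

Emit:
drive_tool(
  increments=[
    [0.02,0,0,0,0,0],
    [0.04,0,0,0,0,0],
    [0.06,0,0,0,0,0],
    [0.08,0,0,0,0,0],
    [0.1,0,0,0,0,0],
  ],
)

```text
time: 3.02
ee_pos: [0.5188, -0.0105, 0.0308]
eef_rot: [0.999, 0.036, -0.0, 0.0]
ft_force: [-2.3, -1.6, 0.8]
width: 0.0497
grip_force: 1.3
```

Emit:
drive_tool(
  increments=[
    [0.02,0,0,0,0,0],
    [0.04,0,0,0,0,0],
    [0.06,0,0,0,0,0],
    [0.08,0,0,0,0,0],
    [0.1,0,0,0,0,0],
  ],
)

```text
time: 3.43
ee_pos: [0.5488, -0.0081, 0.0304]
eef_rot: [0.999, 0.036, -0.0, 0.0]
ft_force: [-1.4, -0.9, -0.8]
width: 0.0496
grip_force: 1.0
```

Emit:
drive_tool(
  increments=[
    [0.02,0,0,0,0,0],
    [0.04,0,0,0,0,0],
    [0.06,0,0,0,0,0],
    [0.08,0,0,0,0,0],
    [0.1,0,0,0,0,0],
  ],
)

```text
time: 3.85
ee_pos: [0.5787, -0.0057, 0.0305]
eef_rot: [0.999, 0.036, -0.0, -0.0]
ft_force: [-2.2, 0.8, 0.6]
width: 0.0497
grip_force: 1.4
```

```bash
python3 -c "
from h import *
print(here(),go(-85,-132,30))
im=camera('top');cv2.imwrite('pics/t1.png',im)
cv2.imwrite('pics/c1.png',cv2.resize(im[125:235,245:430],None,fx=4.3,fy=4.3,interpolation=cv2.INTER_CUBIC))
im=camera('side');cv2.imwrite('pics/sd1.png',im)"
```

```text
(3.85, array([-126.2373, -133.328 ]), np.float64(30.48036014249819), np.float64(7.121639023499604e-07), array([-2.1733,  0.8209,  0.6313])) [ 0.1375 -0.0044  0.0016 -0.0001  0.0001  0.    ]
```

View pics/sd1.png

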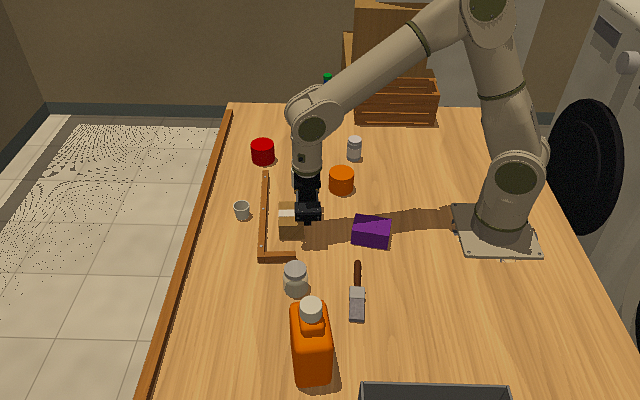

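The carton at (288,225) looks squared to the rail and is just in front of it. The tub is hidden behind the gripper, and the rest is unmoved.

Emit:
drive_tool(
  increments=[
    [0.02,0,0,0,0,0],
    [0.04,0,0,0,0,0],
    [0.06,0,0,0,0,0],
    [0.08,0,0,0,0,0],
    [0.1,0,0,0,0,0],
  ],
)

```text
time: 4.37
ee_pos: [0.6085, -0.0037, 0.0306]
eef_rot: [0.999, 0.036, -0.0, 0.0]
ft_force: [-4.7, 0.1, 2.2]
width: 0.0495
grip_force: 2.4
```

Emit:
drive_tool(
  increments=[
    [0.006,0,0,0,0,0],
    [0.012,0,0,0,0,0],
    [0.018,0,0,0,0,0],
    [0.024,0,0,0,0,0],
    [0.03,0,0,0,0,0],
  ],
)

```text
time: 4.78
ee_pos: [0.6171, -0.0031, 0.0305]
eef_rot: [0.999, 0.036, -0.0, 0.0]
ft_force: [-3.4, -1.5, 2.5]
width: 0.0495
grip_force: 2.2
```

```bash
python3 -c "
from h import *
print(here(),go(-85,-132,30))"
```

```text
(4.7833, array([ -87.772 , -133.4935]), np.float64(30.53967167812567), np.float64(-0.00020520670671771157), array([-3.4489, -1.5252,  2.4611])) [ 0.0092 -0.005   0.0018  0.0001  0.0002 -0.0003]
```

Emit:
drive_tool(
  increments=[
    [0.005,0,0,0,0,0],
    [0.01,0,0,0,0,0],
    [0.015,0,0,0,0,0],
    [0.015,0,0,0,0,0],
    [0.015,0,0,0,0,0],
  ],
)

```text
time: 5.2
ee_pos: [0.6202, -0.0028, 0.0305]
eef_rot: [0.999, 0.036, -0.002, 0.0]
ft_force: [-11.9, -1.1, 8.4]
width: 0.0496
grip_force: 6.0
```

```bash
python3 -c "
from h import *
print(here(),go(-85,-132,30))"
```

```text
(5.2, array([ -84.619 , -133.4908]), np.float64(30.47620651708301), np.float64(-0.0004032741598962025), array([-11.9058,  -1.1312,   8.3978])) [-0.0013 -0.005   0.0016  0.0005  0.0038 -0.0005]
```

Emit:
drive_tool(
  increments=[
    [-0.03,0,0,0,0,0],
    [-0.08,0,0,0,0,0],
    [-0.12,0,-0.05,0,0,0],
    [-0.12,0,-0.15,0,0,0],
    [-0.12,0,-0.25,0,0,0],
  ],
  claw=0.68,
)

```text
time: 5.62
ee_pos: [0.5851, -0.0055, 0.1059]
eef_rot: [0.999, 0.036, -0.0, -0.0]
ft_force: [0.9, 0.5, -0.3]
width: 0.0299
grip_force: 0.0
```

Emit:
drive_tool(
  increments=[
    [0,0,-0.08,0,0,0],
    [0,0.1,-0.1,0,0,0],
    [0,0.2,-0.1,0,0,0],
    [0,0.3,-0.1,0,0,0],
    [0,0.35,-0.1,0,0,0],
  ],
)

```text
time: 6.03
ee_pos: [0.5939, -0.115, 0.1359]
eef_rot: [0.999, 0.034, 0.001, 0.001]
ft_force: [0.5, -0.6, 0.3]
width: 0.0279
grip_force: 0.0
```

```bash
python3 -c "
from h import *
print(here(),read_state()['joint_positions'],go(-42,-225,130,1.5708),go(-42,-225,130,-1.5708))
im=camera('top');cv2.imwrite('pics/t2.png',im)
cv2.imwrite('pics/c2.png',cv2.resize(im[125:235,245:430],None,fx=4.3,fy=4.3,interpolation=cv2.INTER_CUBIC))"
```

```text
(6.0333, array([-118.9671, -243.4369]), np.float64(135.92631855076763), np.float64(-0.004341971179083762), array([ 0.4907, -0.6463,  0.3061])) [ 0.5814  0.41   -0.5887  1.6025  0.2421  1.2001 -1.5599] [ 0.2562 -0.0626  0.0201  0.0043  0.0005 -2.0055] [ 0.2562 -0.0626  0.0201  0.0005 -0.0043  1.9945]
```

View pics/c2.png

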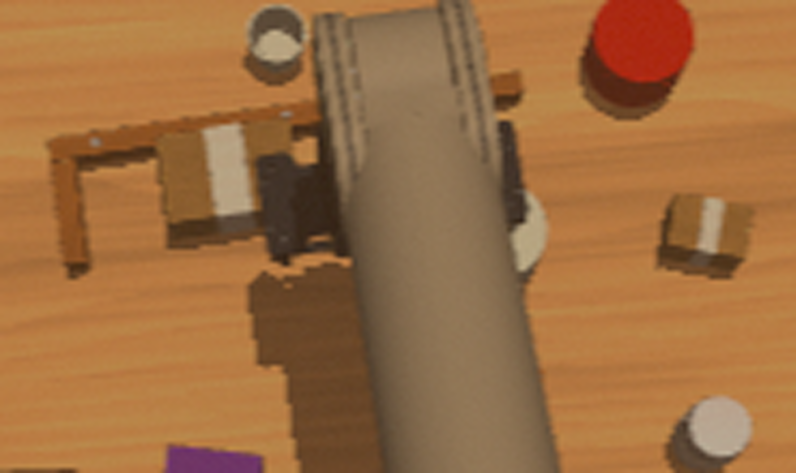

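The carton lies flush along the rail, with its top far edge at crop (160,134)-(291,122). It still has a gap to the stop. Next I turn the tool for the +y push.

Emit:
drive_tool(
  increments=[
    [0.05,0,0,0,0,0.15],
    [0.1,-0.02,0,0,0,0.3],
    [0.15,-0.04,0,0,0,0.45],
    [0.2,-0.06,0,0,0,0.6],
    [0.25,-0.06,0,0,0,0.75],
  ],
)

```text
time: 6.5
ee_pos: [0.6679, -0.084, 0.1356]
eef_rot: [0.966, -0.258, 0.0, -0.001]
ft_force: [0.4, -0.6, -0.0]
width: 0.0277
grip_force: 0.0
```

Emit:
drive_tool(
  increments=[
    [0,0,0,0,0,0.15],
    [0,0,0,0,0,0.3],
    [0,0,0,0,0,0.45],
    [0,0,0,0,0,0.6],
    [0,0,0,0,0,0.75],
  ],
)

```text
time: 6.92
ee_pos: [0.6659, -0.0861, 0.1321]
eef_rot: [0.868, -0.496, -0.003, 0.001]
ft_force: [-0.4, -0.4, -1.6]
width: 0.0284
grip_force: 0.0
```

Emit:
drive_tool(
  increments=[
    [0,0,0,0,0,0.15],
    [0,0,0,0,0,0.3],
    [0,0,0,0,0,0.45],
    [0,0,0,0,0,0.5],
    [0,0,0,0,0,0.5],
  ],
)

```text
time: 7.33
ee_pos: [0.6623, -0.0867, 0.1249]
eef_rot: [0.784, -0.62, -0.013, 0.007]
ft_force: [-0.3, -0.1, -2.3]
width: 0.028
grip_force: 0.0
```

```bash
python3 -c "
from h import *
print(here(),read_state()['joint_positions'],go(-42,-225,33,-1.5708))
C=lambda u:crop(u,(245,125),4.3)
p=back('top',C([[160,134],[291,122],[168,228]]),.06);p[:,:2]+=[.001,.0025];print([inv(G,q)*1e3 for q in p])"
```

```text
(7.3333, array([ -48.6228, -220.1656]), np.float64(124.85615168146177), np.float64(-1.4099769694207451), array([-0.3106, -0.0627, -2.3182])) [-0.3966  0.5851  0.6661  1.4537 -0.3662  1.2589 -2.5976] [ 0.0229 -0.0273  0.3053  0.0349  0.0117  0.2049]
[array([  1.4201, -74.3105]), array([  -4.8546, -181.6897]), array([-77.8859, -69.9559])]
```

The last joint is at its range limit this way round, so I turn the other way instead.

Emit:
drive_tool(
  increments=[
    [0,0,0,0,0,-0.1],
    [0,0,0,0,0,-0.25],
    [0,0,0,0,0,-0.4],
    [0,0,0,0,0,-0.55],
    [0,0,0,0,0,-0.7],
  ],
)

```text
time: 7.75
ee_pos: [0.6622, -0.0866, 0.124]
eef_rot: [0.925, -0.38, -0.015, 0.003]
ft_force: [0.0, -0.1, -0.1]
width: 0.0281
grip_force: 0.0
```

Emit:
drive_tool(
  increments=[
    [0,0,0,0,0,-0.15],
    [0,0,0,0,0,-0.3],
    [0,0,0,0,0,-0.45],
    [0,0,0,0,0,-0.6],
    [0,0,0,0,0,-0.75],
  ],
)

```text
time: 8.17
ee_pos: [0.6621, -0.0867, 0.1241]
eef_rot: [0.995, -0.095, -0.015, -0.001]
ft_force: [-0.3, 0.5, -0.1]
width: 0.0277
grip_force: 0.0
```

Emit:
drive_tool(
  increments=[
    [0,0,0,0,0,-0.15],
    [0,0,0,0,0,-0.3],
    [0,0,0,0,0,-0.45],
    [0,0,0,0,0,-0.6],
    [0,0,0,0,0,-0.75],
  ],
)

```text
time: 8.58
ee_pos: [0.6622, -0.0867, 0.1242]
eef_rot: [0.98, 0.198, -0.014, -0.005]
ft_force: [-0.4, 0.8, 1.3]
width: 0.0275
grip_force: 0.0
```

Emit:
drive_tool(
  increments=[
    [0,0,0,0,0,-0.15],
    [0,0,0,0,0,-0.3],
    [0,0,0,0,0,-0.45],
    [0,0,0,0,0,-0.6],
    [0,0,0,0,0,-0.75],
  ],
)

```text
time: 9.0
ee_pos: [0.6622, -0.0868, 0.1242]
eef_rot: [0.88, 0.474, -0.012, -0.009]
ft_force: [-0.3, -0.0, 0.7]
width: 0.0278
grip_force: 0.0
```

```bash
python3 -c "
from h import *
print(here(),read_state()['joint_positions'],go(-42,-225,33,1.5708))"
```

```text
(9.0, array([ -48.7945, -220.2171]), np.float64(124.16805031629126), np.float64(0.9157497243767829), array([-0.3166, -0.0348,  0.6914])) [-0.0822  0.5137  0.2041  1.4339 -0.1081  1.235  -0.4483] [ 0.0048  0.0361  0.303  -0.039   0.0033 -0.8342]
```

Emit:
drive_tool(
  increments=[
    [0,0,0,-0.01,0,-0.15],
    [0,0,0,-0.02,0,-0.3],
    [0,0,0,-0.03,0,-0.45],
    [0,0.02,0,-0.035,0,-0.6],
    [0,0.036,0,-0.039,0,-0.75],
  ],
)

```text
time: 9.42
ee_pos: [0.6713, -0.0926, 0.124]
eef_rot: [0.705, 0.709, -0.001, 0.001]
ft_force: [0.6, -0.5, -0.1]
width: 0.028
grip_force: 0.0
```

```bash
python3 -c "
from h import *
print(here(),read_state()['joint_positions'],go(-42,-222,33,1.5708))"
```

```text
(9.4167, array([ -40.1242, -226.7169]), np.float64(124.03023129467172), np.float64(1.505074032894236), array([ 0.6016, -0.5055, -0.0873])) [-0.0036  0.5079  0.0997  1.4315 -0.0481  1.2048  0.1071] [ 0.0163 -0.0071  0.3034 -0.0007  0.0044 -0.0837]
```

Emit:
drive_tool(
  increments=[
    [0.005,-0.003,0.06,0,0.004,-0.084],
    [0.01,-0.007,0.14,0,0.004,-0.084],
    [0.01,-0.007,0.22,0,0.004,-0.084],
    [0.01,-0.007,0.28,0,0.004,-0.084],
    [0.01,-0.007,0.303,0,0.004,-0.084],
  ],
)

```text
time: 9.83
ee_pos: [0.667, -0.0899, 0.0298]
eef_rot: [0.683, 0.73, -0.002, -0.002]
ft_force: [-1.0, -0.3, -0.3]
width: 0.0278
grip_force: 0.0
```

Emit:
drive_tool(
  increments=[
    [0.02,0,0,0,0,0],
    [0.04,0,0,0,0,0],
    [0.06,0,0,0,0,0],
    [0.08,0,0,0,0,0],
    [0.1,0,0,0,0,0],
  ],
)

```text
time: 10.25
ee_pos: [0.6671, -0.0601, 0.0343]
eef_rot: [0.684, 0.73, -0.0, 0.0]
ft_force: [0.2, 0.1, -0.7]
width: 0.0278
grip_force: 0.0
```

```bash
python3 -c "
from h import *
print(here(),go(-42,-120,33,1.5708))"
```

```text
(10.25, array([ -41.9997, -193.9425]), np.float64(34.32193008216977), np.float64(1.5644654078272733), array([ 0.2353,  0.0997, -0.6873])) [ 0.2465 -0.0016  0.0043  0.      0.0006 -0.0081]
```

Emit:
drive_tool(
  increments=[
    [0.02,0,0,0,0,-0.008],
    [0.04,0,0,0,0,-0.008],
    [0.06,0,0,0,0,-0.008],
    [0.08,0,0,0,0,-0.008],
    [0.1,0,0,0,0,-0.008],
  ],
)

```text
time: 10.67
ee_pos: [0.6652, -0.0328, 0.0342]
eef_rot: [0.682, 0.731, -0.001, 0.001]
ft_force: [1.4, -6.5, 5.0]
width: 0.0277
grip_force: 2.9
```

Emit:
drive_tool(
  increments=[
    [0.02,0,0,0,0,0],
    [0.04,0,0,0,0,0],
    [0.06,0,0,0,0,0],
    [0.08,0,0,0,0,0],
    [0.1,0,0,0,0,0],
  ],
)

```text
time: 11.08
ee_pos: [0.6631, -0.0029, 0.0343]
eef_rot: [0.682, 0.731, -0.001, 0.001]
ft_force: [0.6, -5.2, 5.0]
width: 0.028
grip_force: 3.0
```

```bash
python3 -c "
from h import *
print(here(),go(-42,-119.5,33,1.5708))"
```

```text
(11.0833, array([ -41.8463, -136.6133]), np.float64(34.25644028790016), np.float64(1.5687388394492674), array([ 0.5678, -5.2371,  4.9914])) [ 0.0571 -0.0006  0.004   0.0002  0.0035 -0.0026]
```

Emit:
drive_tool(
  increments=[
    [0.01,0,0,0,0,0],
    [0.02,0,0,0,0,0],
    [0.03,0,0,0,0,0],
    [0.04,0,0,0,0,0],
    [0.048,0,0,0,0,0],
  ],
)

```text
time: 11.5
ee_pos: [0.6617, 0.0114, 0.0338]
eef_rot: [0.682, 0.732, -0.001, 0.001]
ft_force: [-0.6, -15.1, 6.0]
width: 0.0279
grip_force: 7.4
```

Emit:
drive_tool(
  increments=[
    [0.004,0,0,0,0,0],
    [0.008,0,0,0,0,0],
    [0.012,0,0,0,0,0],
    [0.014,0,0,0,0,0],
    [0.014,0,0,0,0,0],
  ],
)

```text
time: 11.92
ee_pos: [0.6615, 0.0113, 0.0338]
eef_rot: [0.683, 0.73, -0.003, 0.002]
ft_force: [0.7, -15.8, 5.6]
width: 0.0275
grip_force: 7.8
```

```bash
python3 -c "
from h import *
print(here(),go(-42,-119.5,33,1.5708))"
```

```text
(11.9167, array([ -42.4181, -122.3461]), np.float64(33.846829990201236), np.float64(1.5659241589082036), array([  0.681 , -15.7952,   5.6417])) [ 0.0095  0.0014  0.0028 -0.0013  0.0085 -0.0062]
```

Contact with the stop is at 16 N, about 3 mm earlier than my averaged estimate, so the top-camera guide pose is the right one. I retreat and look from both cameras.

Emit:
drive_tool(
  increments=[
    [-0.03,0,0,0,0,0],
    [-0.08,0,0,0,0,0],
    [-0.12,0,-0.05,0,0,0],
    [-0.14,0,-0.17,0,0,0],
    [-0.18,0,-0.29,0,0,0],
  ],
)

```text
time: 12.33
ee_pos: [0.6635, -0.0361, 0.1193]
eef_rot: [0.681, 0.732, -0.002, -0.002]
ft_force: [0.8, 0.7, 0.3]
width: 0.0277
grip_force: 0.0
```

Emit:
drive_tool(
  increments=[
    [-0.1,0,-0.06,0,0,0],
    [-0.2,-0.05,-0.06,0,0,0],
    [-0.3,-0.1,-0.06,0,0,0],
    [-0.4,-0.15,-0.06,0,0,0],
    [-0.5,-0.2,-0.06,0,0,0],
  ],
  claw=0.43,
)

```text
time: 12.75
ee_pos: [0.6149, -0.1918, 0.1382]
eef_rot: [0.681, 0.732, -0.001, -0.001]
ft_force: [0.7, -0.0, -0.1]
width: 0.0477
grip_force: 0.0
```

```bash
sed -i 's/^G=.*/G=np.array([.695,.1336,.072])/' h.py; python3 -c "
from h import *
print(here(),read_state()['joint_positions'],go(-153,-400,130,1.153))
a=camera('top');b=camera('side');cv2.imwrite('pics/t3.png',a);cv2.imwrite('pics/sd3.png',b)
z=lambda im,x,y,w,h,f:cv2.resize(im[y:y+h,x:x+w],None,fx=f,fy=f,interpolation=cv2.INTER_CUBIC)
cv2.imwrite('pics/m3.png',np.vstack([z(a,250,130,120,55,6),z(b,250,195,120,45,6)]))"
```

```text
(12.75, array([-103.3037, -318.7972]), np.float64(138.19203475554514), np.float64(1.5707032131131873), array([ 0.7451, -0.0187, -0.1213])) [ 0.1336  0.4276  0.1285  1.5176 -0.0566  1.2018  0.3431] [-0.2707 -0.1656  0.0275 -0.0024  0.0002  0.5318]
```

View pics/m3.png

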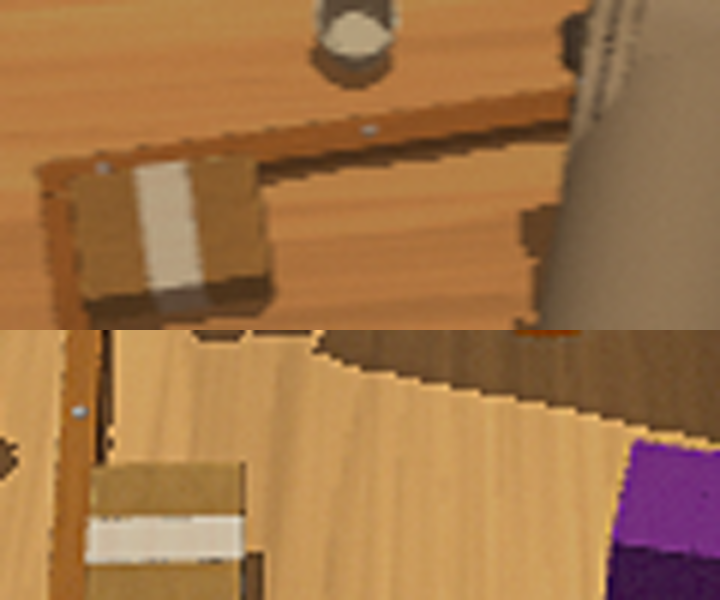

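Both views show the carton in the corner. Its top far edge (75,180)-(255,155) is parallel to the rail and its left side is at the stop. I check this with a fit, then go to the tub.

Emit:
drive_tool(
  increments=[
    [-0.06,-0.03,0,0,0,0.11],
    [-0.12,-0.07,0,0,0,0.22],
    [-0.18,-0.11,0,0,0,0.33],
    [-0.23,-0.14,0.02,0,0,0.44],
    [-0.27,-0.165,0.02,0,0,0.53],
  ],
)

```text
time: 13.27
ee_pos: [0.571, -0.2759, 0.1314]
eef_rot: [0.819, 0.573, -0.001, -0.001]
ft_force: [-0.7, -0.5, -0.0]
width: 0.0494
grip_force: 0.0
```

```bash
python3 -c "
from h import *
C=lambda u:crop(u,(250,130),6)
c,e=fit('top',CL,C([[75,180],[255,155],[270,275],[86,296]]),[.65,.07,.07]);print('carton in guide',inv([.694,.1339,.0722],c)*1e3,c[2]-.0722,e)
print(here(),go(-153,-400,30,1.153))"
```

```text
carton in guide [-38.023  -55.9882] -0.0254327701810952 0.4866056507391953
(13.2667, array([-153.1509, -399.5107]), np.float64(131.4455964926246), np.float64(1.1487308761186552), array([-0.7241, -0.47  , -0.0382])) [-0.001   0.0021  0.3381 -0.0036  0.0012 -0.0054]
```

The fit may leave the carton about 0.02 rad off square, which is near the noise. I press it once more, squarely, against the rail before moving the tub.

```bash
python3 -c "
from h import *
print(go(-122,-55,130,0))"
```

```text
[ 1.0901 -0.3757  0.0048 -0.0025  0.0032  1.4626]
```

Emit:
drive_tool(
  increments=[
    [0.1,-0.04,0,0,0,0.14],
    [0.21,-0.07,0,0,0,0.29],
    [0.32,-0.11,0,0,0,0.44],
    [0.43,-0.15,0,0,0,0.59],
    [0.54,-0.19,0,0,0,0.73],
  ],
)

```text
time: 13.68
ee_pos: [0.5731, -0.101, 0.1322]
eef_rot: [0.948, 0.318, -0.001, -0.0]
ft_force: [0.5, 0.3, -0.0]
width: 0.0496
grip_force: 0.0
```

```bash
python3 -c "
from h import *
print(here(),go(-122,-55,130,0))"
```

```text
(13.6833, array([-138.4581, -225.2229]), np.float64(132.17990396903073), np.float64(0.5750901057385306), array([ 0.5463,  0.2966, -0.0293])) [ 0.3547 -0.4463  0.0073 -0.0011  0.0023  0.7322]
```

Emit:
drive_tool(
  increments=[
    [0.07,-0.09,0,0,0,0.15],
    [0.14,-0.18,0,0,0,0.3],
    [0.21,-0.27,0,0,0,0.45],
    [0.29,-0.36,0,0,0,0.6],
    [0.355,-0.445,0.007,0,0,0.73],
  ],
)

```text
time: 14.1
ee_pos: [0.5769, 0.0706, 0.1304]
eef_rot: [0.999, 0.037, -0.001, -0.0]
ft_force: [0.7, 0.3, -0.1]
width: 0.0497
grip_force: 0.0
```

```bash
python3 -c "
from h import *
print(here(),read_state()['joint_positions'],go(-122,-55,32,0))"
```

```text
(14.1, array([-122.2942,  -54.3012]), np.float64(130.38959360592133), np.float64(0.0026483852634298644), array([ 0.7317,  0.2678, -0.124 ])) [-0.3971  0.3053  0.2357  1.7072 -0.0783  1.1394 -1.6352] [ 0.0014  0.0026  0.328  -0.0009  0.0016  0.0034]
```

Emit:
drive_tool(
  increments=[
    [0,0,0.08,0,0,0.003],
    [0,0.002,0.16,0,0,0.003],
    [0,0.002,0.24,0,0,0.003],
    [0,0.002,0.3,0,0,0.003],
    [0,0.002,0.328,0,0,0.003],
  ],
)

```text
time: 14.52
ee_pos: [0.575, 0.0673, 0.029]
eef_rot: [0.999, 0.039, -0.003, 0.0]
ft_force: [-0.2, -0.2, 0.2]
width: 0.0499
grip_force: 0.0
```

Emit:
drive_tool(
  increments=[
    [0.03,0,0,0,0,0],
    [0.055,0,0,0,0,0],
    [0.08,0,0,0,0,0],
    [0.1,0,0,0,0,0],
    [0.11,0,0,0,0,0],
  ],
)

```text
time: 14.93
ee_pos: [0.6115, 0.0697, 0.0327]
eef_rot: [0.999, 0.038, 0.0, 0.0]
ft_force: [-0.1, 0.2, -0.1]
width: 0.0499
grip_force: 0.0
```

Emit:
drive_tool(
  increments=[
    [0.005,0,0,0,0,0],
    [0.01,0,0,0,0,0],
    [0.015,0,0,0,0,0],
    [0.02,0,0,0,0,0],
    [0.02,0,0,0,0,0],
  ],
)

```text
time: 15.35
ee_pos: [0.6151, 0.0695, 0.0315]
eef_rot: [0.999, 0.038, -0.002, 0.0]
ft_force: [-3.6, -0.9, 2.7]
width: 0.0498
grip_force: 2.0
```

```bash
python3 -c "
from h import *
print(here())"
```

```text
(15.35, array([-84.3506, -58.1478]), np.float64(31.51103423253583), np.float64(0.004348408671477372), array([-3.5798, -0.8907,  2.6635]))
```

Emit:
drive_tool(
  increments=[
    [0.005,0,0,0,0,0],
    [0.01,0,0,0,0,0],
    [0.015,0,0,0,0,0],
    [0.015,0,0,0,0,0],
    [0.015,0,0,0,0,0],
  ],
)

```text
time: 15.77
ee_pos: [0.6152, 0.0696, 0.0313]
eef_rot: [0.999, 0.038, -0.006, 0.0]
ft_force: [-27.4, -2.0, 22.6]
width: 0.0493
grip_force: 13.7
```

Emit:
drive_tool(
  increments=[
    [-0.03,0,0,0,0,0],
    [-0.08,0,0,0,0,0],
    [-0.12,0,-0.05,0,0,0],
    [-0.14,0,-0.17,0,0,0],
    [-0.16,0,-0.29,0,0,0],
  ],
)

```text
time: 16.18
ee_pos: [0.5708, 0.0666, 0.1186]
eef_rot: [0.999, 0.039, -0.002, 0.001]
ft_force: [0.9, -0.1, 1.9]
width: 0.0497
grip_force: 0.0
```

```bash
python3 -c "
from h import *
print(here(),go(-153,-400,130,1.153))"
```

```text
(16.1833, array([-128.7133,  -57.9213]), np.float64(118.55969659328366), np.float64(0.0050895573805280064), array([ 0.8962, -0.0954,  1.8763])) [-0.0869  1.1399 -0.0366 -0.0023  0.0061 -1.4616]
```

Emit:
drive_tool(
  increments=[
    [-0.01,0.11,-0.03,0,0,-0.14],
    [-0.02,0.22,-0.036,0,0,-0.29],
    [-0.03,0.34,-0.036,0,0,-0.44],
    [-0.04,0.46,-0.036,0,0,-0.59],
    [-0.045,0.57,-0.036,0,0,-0.73],
  ],
)

```text
time: 16.6
ee_pos: [0.5719, -0.107, 0.1301]
eef_rot: [0.947, 0.322, -0.0, 0.0]
ft_force: [0.2, -0.3, -0.2]
width: 0.0501
grip_force: 0.0
```

```bash
python3 -c "
from h import *
a=camera('top');cv2.imwrite('pics/t4.png',a)
print(here(),go(-153,-400,130,1.153))"
```

```text
(16.65, array([-141.3516, -239.2774]), np.float64(130.1760256941984), np.float64(0.5890898453186685), array([-0.9823, -7.4783,  0.5555])) [-0.3299  0.4239  0.0032  0.0029  0.0056 -0.718 ]
```

Emit:
drive_tool(
  increments=[
    [-0.06,0.08,0,0,0,-0.14],
    [-0.13,0.17,0,0,0,-0.28],
    [-0.2,0.26,0,0,0,-0.43],
    [-0.27,0.35,0,0,0,-0.58],
    [-0.33,0.425,0.003,0,0,-0.72],
  ],
)

```text
time: 17.07
ee_pos: [0.5704, -0.2687, 0.1291]
eef_rot: [0.82, 0.573, -0.001, 0.0]
ft_force: [-0.3, 0.1, -0.2]
width: 0.0498
grip_force: 0.0
```

```bash
python3 -c "
from h import *
a=camera('top');cv2.imwrite('pics/t5.png',a)
z=lambda im,x,y,w,h,f:cv2.resize(im[y:y+h,x:x+w],None,fx=f,fy=f,interpolation=cv2.INTER_CUBIC)
cv2.imwrite('pics/c5.png',z(a,250,130,130,95,6))
print(here(),go(-153,-400,32,1.153))"
```

```text
(17.1167, array([-155.7424, -398.8603]), np.float64(128.90165633735273), np.float64(1.1527647334062967), array([-4.737 , -4.4344, -0.5035])) [ 0.002   0.0099  0.323  -0.0002  0.007  -0.0003]
```

View pics/c5.png

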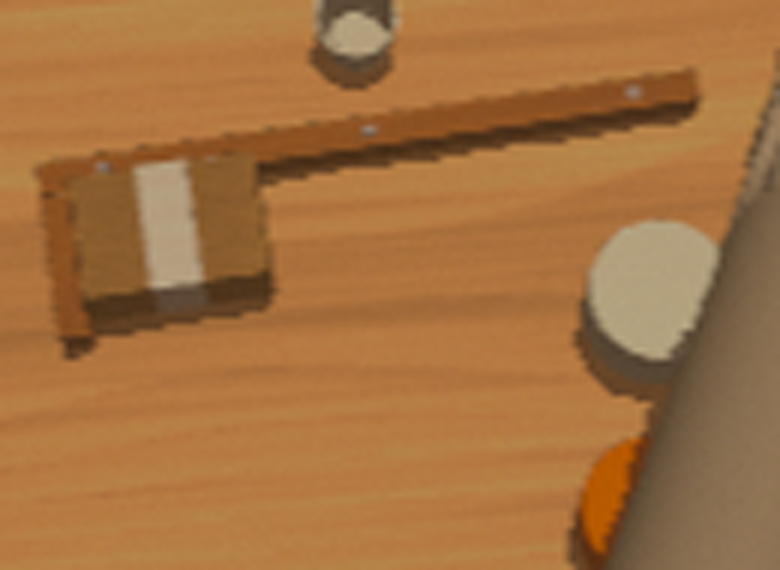

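The carton is flush in the corner. The white tub is unmoved, centred near crop (657,290). I descend behind it and push.

Emit:
drive_tool(
  increments=[
    [0,0,0.08,0,0,0],
    [0,0.005,0.16,0,0,0],
    [0,0.01,0.24,0,0.007,0],
    [0,0.01,0.3,0,0.007,0],
    [0,0.01,0.323,0,0.007,0],
  ],
)

```text
time: 17.53
ee_pos: [0.5718, -0.2662, 0.0289]
eef_rot: [0.821, 0.571, 0.0, -0.003]
ft_force: [-0.7, 0.6, 0.2]
width: 0.0497
grip_force: 0.0
```

Emit:
drive_tool(
  increments=[
    [0.02,0,0,0,0,0],
    [0.04,0,0,0,0,0],
    [0.06,0,0,0,0,0],
    [0.08,0,0,0,0,0],
    [0.1,0,0,0,0,0],
  ],
)

```text
time: 17.95
ee_pos: [0.5847, -0.239, 0.0334]
eef_rot: [0.821, 0.571, 0.002, -0.001]
ft_force: [-0.8, -2.5, 2.0]
width: 0.0494
grip_force: 1.2
```

Emit:
drive_tool(
  increments=[
    [0.02,0,0,0,0,0],
    [0.04,0,0,0,0,0],
    [0.06,0,0,0,0,0],
    [0.08,0,0,0,0,0],
    [0.1,0,0,0,0,0],
  ],
)

```text
time: 18.37
ee_pos: [0.5942, -0.2112, 0.0325]
eef_rot: [0.821, 0.571, 0.001, -0.001]
ft_force: [-1.5, -5.2, 4.9]
width: 0.0497
grip_force: 3.1
```

Emit:
drive_tool(
  increments=[
    [0.02,0,0,0,0,0],
    [0.04,0,0,0,0,0],
    [0.06,0,0,0,0,0],
    [0.08,0,0,0,0,0],
    [0.1,0,0,0,0,0],
  ],
)

```text
time: 18.78
ee_pos: [0.6045, -0.1827, 0.0324]
eef_rot: [0.821, 0.571, 0.001, -0.002]
ft_force: [-1.0, -4.1, 5.3]
width: 0.0497
grip_force: 3.1
```

Emit:
drive_tool(
  increments=[
    [0.02,0,0,0,0,0],
    [0.04,0,0,0,0,0],
    [0.06,0,0,0,0,0],
    [0.08,0,0,0,0,0],
    [0.1,0,0,0,0,0],
  ],
)

```text
time: 19.2
ee_pos: [0.615, -0.1543, 0.0324]
eef_rot: [0.821, 0.571, 0.001, -0.002]
ft_force: [-1.9, -4.2, 4.5]
width: 0.0497
grip_force: 3.0
```

```bash
python3 -c "
from h import *
print(here(),go(-63.5,-204.5,32,1.153))"
```

```text
(19.2, array([-100.5459, -281.385 ]), np.float64(32.357975119740814), np.float64(1.1436078898947597), array([-1.8982, -4.2199,  4.5207])) [ 0.2844  0.0062  0.0024 -0.0021 -0.0053 -0.012 ]
```

Emit:
drive_tool(
  increments=[
    [0.02,0,0,0,0,0],
    [0.04,0,0,0,0,0],
    [0.06,0,0,0,0,0],
    [0.08,0,0,0,0,0],
    [0.1,0.002,0,0,0,-0.005],
  ],
)

```text
time: 19.62
ee_pos: [0.6259, -0.1262, 0.0324]
eef_rot: [0.82, 0.573, 0.001, -0.002]
ft_force: [-1.9, -3.2, 3.7]
width: 0.05
grip_force: 2.8
```

Emit:
drive_tool(
  increments=[
    [0.02,0,0,0,0,0],
    [0.04,0,0,0,0,0],
    [0.06,0,0,0,0,0],
    [0.08,0,0,0,0,0],
    [0.1,0.002,0,0,0,-0.005],
  ],
)

```text
time: 20.03
ee_pos: [0.6367, -0.0981, 0.0325]
eef_rot: [0.819, 0.574, 0.001, -0.002]
ft_force: [-1.4, -2.6, 2.0]
width: 0.0498
grip_force: 2.3
```

```bash
python3 -c "
from h import *
print(here(),go(-59.5,-204.5,32,1.153),go(-60,-191.5,32,1.153))"
```

```text
(20.0333, array([ -74.7816, -226.8941]), np.float64(32.46936113502437), np.float64(1.1517538888917145), array([-1.444 , -2.5849,  2.0373])) [ 0.0889  0.0162  0.0019 -0.0025 -0.0055 -0.0016] [ 0.1278 -0.003   0.0021 -0.0025 -0.0055 -0.0016]
```

Emit:
drive_tool(
  increments=[
    [0.015,0.003,0,0,0,0],
    [0.03,0.006,0,0,0,0],
    [0.045,0.01,0,0,0,0],
    [0.055,0.013,0,0,0,0],
    [0.065,0.016,0,0,0,0],
  ],
)

```text
time: 20.45
ee_pos: [0.6479, -0.0818, 0.0325]
eef_rot: [0.819, 0.574, 0.001, -0.002]
ft_force: [-2.2, -2.1, 1.0]
width: 0.0497
grip_force: 1.9
```

Emit:
drive_tool(
  increments=[
    [0.005,0.002,0,0,0,0],
    [0.01,0.004,0,0,0,0],
    [0.015,0.006,0,0,0,0],
    [0.02,0.008,0,0,0,0],
    [0.025,0.01,0,0,0,0],
  ],
)

```text
time: 20.87
ee_pos: [0.6524, -0.0769, 0.0325]
eef_rot: [0.819, 0.574, 0.0, -0.002]
ft_force: [-7.6, -5.9, 3.5]
width: 0.0499
grip_force: 4.9
```

```bash
python3 -c "
from h import *
print(here(),go(-60,-191.5,32,1.153))"
```

```text
(20.8667, array([ -57.6027, -206.9081]), np.float64(32.5096273818557), np.float64(1.1510133335368824), array([-7.6412, -5.937 ,  3.4621])) [ 0.0436 -0.0282  0.0019 -0.0039 -0.0036 -0.0025]
```

Emit:
drive_tool(
  increments=[
    [0.008,-0.0035,0,0,0,0],
    [0.016,-0.007,0,0,0,0],
    [0.024,-0.0105,0,0,0,0],
    [0.03,-0.0133,0,0,0,0],
    [0.036,-0.016,0,0,0,0],
  ],
)

```text
time: 21.28
ee_pos: [0.6514, -0.0668, 0.0327]
eef_rot: [0.819, 0.573, -0.0, -0.001]
ft_force: [-5.4, -6.9, 2.7]
width: 0.0497
grip_force: 4.7
```

```bash
python3 -c "
from h import *
print(here(),go(-60,-191.5,32,1.153))"
```

```text
(21.2833, array([ -57.8734, -196.7472]), np.float64(32.67335689528562), np.float64(1.149275417600576), array([-5.436 , -6.8874,  2.734 ])) [ 0.0131 -0.0136  0.0023 -0.0031 -0.0019 -0.0047]
```

Emit:
drive_tool(
  increments=[
    [0.004,-0.0017,0,0,0,0],
    [0.008,-0.0034,0,0,0,0],
    [0.012,-0.005,0,0,0,0],
    [0.016,-0.007,0,0,0,0],
    [0.018,-0.008,0,0,0,0],
  ],
)

```text
time: 21.7
ee_pos: [0.651, -0.0607, 0.0327]
eef_rot: [0.819, 0.573, -0.0, -0.001]
ft_force: [-5.0, -5.8, 2.6]
width: 0.0498
grip_force: 4.6
```

```bash
python3 -c "
from h import *
print(here(),go(-60,-191.5,32,1.153))"
```

```text
(21.7, array([ -57.8298, -190.6505]), np.float64(32.67279141235673), np.float64(1.1495034666910882), array([-4.959 , -5.7752,  2.6046])) [-0.0055 -0.0054  0.0022 -0.0031 -0.0021 -0.0044]
```

Emit:
drive_tool(
  increments=[
    [0.004,-0.0017,0,0,0,0],
    [0.008,-0.0034,0,0,0,0],
    [0.01,-0.0045,0,0,0,0],
    [0.01,-0.0045,0,0,0,0],
    [0.01,-0.0045,0,0,0,0],
  ],
)

```text
time: 22.12
ee_pos: [0.6509, -0.0596, 0.0327]
eef_rot: [0.82, 0.573, -0.0, -0.0]
ft_force: [-4.2, -11.9, 0.4]
width: 0.0497
grip_force: 6.3
```

```bash
python3 -c "
from h import *
print(here())"
```

```text
(22.1167, array([ -57.8831, -189.4904]), np.float64(32.69089154312674), np.float64(1.148024881188771), array([ -4.2032, -11.9235,   0.4072]))
```

Contact with the carton is made. I add a slight nudge toward the rail, then back straight away and lift.

Emit:
drive_tool(
  increments=[
    [0.001,0.002,0,0,0,0],
    [0.002,0.004,0,0,0,0],
    [0.004,0.008,0,0,0,0],
    [0.004,0.008,0,0,0,0],
    [0.004,0.008,0,0,0,0],
  ],
)

```text
time: 22.53
ee_pos: [0.6513, -0.0595, 0.0323]
eef_rot: [0.82, 0.573, -0.002, -0.002]
ft_force: [-14.6, -11.4, 7.5]
width: 0.0498
grip_force: 10.4
```

Emit:
drive_tool(
  increments=[
    [-0.01,0,0,0,0,0],
    [-0.04,0,0,0,0,0],
    [-0.08,0,0,0,0,0],
    [-0.13,0,0,0,0,0],
    [-0.18,0,-0.03,0,0,0],
  ],
)

```text
time: 22.95
ee_pos: [0.6346, -0.1069, 0.0403]
eef_rot: [0.819, 0.574, 0.0, -0.003]
ft_force: [0.2, -0.4, -0.4]
width: 0.0496
grip_force: 0.0
```

Emit:
drive_tool(
  increments=[
    [-0.04,0,-0.1,0,0,0],
    [-0.08,0,-0.2,0,0,0],
    [-0.12,0,-0.3,0,0,0],
    [-0.2,0,-0.4,0,0,0],
    [-0.3,0,-0.5,0,0,0],
  ],
)

```text
time: 23.37
ee_pos: [0.6053, -0.1908, 0.1932]
eef_rot: [0.818, 0.575, 0.002, -0.002]
ft_force: [0.3, -0.3, 1.0]
width: 0.0494
grip_force: 0.0
```

Emit:
drive_tool(
  increments=[
    [-0.1,0,0,0,0,0],
    [-0.2,0,0,0,0,0],
    [-0.3,0,0,0,0,0],
    [-0.4,0,0,0,0,0],
    [-0.4,0,0,0,0,0],
  ],
)

```text
time: 23.78
ee_pos: [0.5601, -0.3123, 0.1914]
eef_rot: [0.821, 0.57, -0.0, -0.0]
ft_force: [-0.6, -0.9, -0.9]
width: 0.0495
grip_force: 0.0
```

```bash
python3 -c "
from h import *
print(here())
a=camera('top');b=camera('side');cv2.imwrite('pics/t6.png',a);cv2.imwrite('pics/sd6.png',b)
z=lambda im,x,y,w,h,f:cv2.resize(im[y:y+h,x:x+w],None,fx=f,fy=f,interpolation=cv2.INTER_CUBIC)
cv2.imwrite('pics/m6.png',np.hstack([z(a,250,135,95,60,5),z(b,250,170,55,60,5)]))
# change vs the first pictures outside the work area
for n,f in(('top',a),('side',b)):
    o=cv2.imread('pics/%s0.png'%n);d=cv2.absdiff(o,f).max(2)>60
    k=cv2.connectedComponentsWithStats(d.astype(np.uint8));print(n,[list(s) for s in k[2][1:] if s[4]>25])"
```

```text
(23.7833, array([-166.5871, -435.04  ]), np.float64(191.43398836606835), np.float64(1.1415656352179808), array([-0.6065, -0.8687, -0.937 ]))
top [[np.int32(396), np.int32(120), np.int32(19), np.int32(39), np.int32(119)], [np.int32(434), np.int32(133), np.int32(10), np.int32(20), np.int32(38)], [np.int32(295), np.int32(153), np.int32(20), np.int32(8), np.int32(96)], [np.int32(271), np.int32(157), np.int32(11), np.int32(7), np.int32(56)], [np.int32(337), np.int32(160), np.int32(66), np.int32(181), np.int32(1353)], [np.int32(266), np.int32(163), np.int32(51), np.int32(26), np.int32(577)], [np.int32(346), np.int32(167), np.int32(25), np.int32(30), np.int32(493)], [np.int32(406), np.int32(175), np.int32(21), np.int32(44), np.int32(144)], [np.int32(288), np.int32(200), np.int32(31), np.int32(10), np.int32(180)], [np.int32(569), np.int32(266), np.int32(25), np.int32(41), np.int32(536)], [np.int32(539), np.int32(272), np.int32(37), np.int32(58), np.int32(1302)], [np.int32(304), np.int32(277), np.int32(33), np.int32(46), np.int32(217)], [np.int32(496), np.int32(282), np.int32(23), np.int32(25
[... 1469 characters left out ...]
int32(81), np.int32(435)], [np.int32(522), np.int32(153), np.int32(19), np.int32(8), np.int32(50)], [np.int32(496), np.int32(154), np.int32(29), np.int32(25), np.int32(145)], [np.int32(291), np.int32(160), np.int32(166), np.int32(76), np.int32(3010)], [np.int32(519), np.int32(163), np.int32(20), np.int32(15), np.int32(156)], [np.int32(264), np.int32(196), np.int32(65), np.int32(56), np.int32(1621)], [np.int32(528), np.int32(201), np.int32(11), np.int32(25), np.int32(101)], [np.int32(451), np.int32(204), np.int32(40), np.int32(42), np.int32(515)], [np.int32(515), np.int32(227), np.int32(27), np.int32(26), np.int32(189)], [np.int32(493), np.int32(247), np.int32(18), np.int32(7), np.int32(70)]]
```

View pics/m6.png

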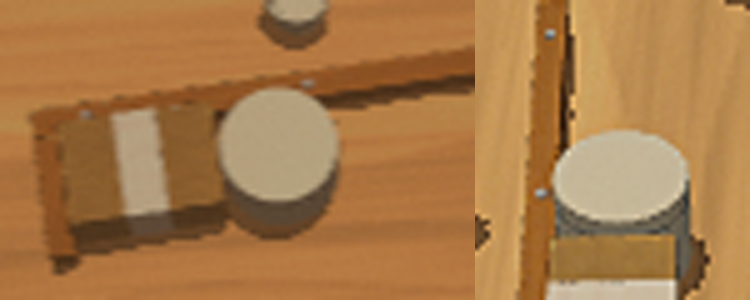

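The tub touches the rail and the carton (top centre at crop (278,144)), and the carton sits in the corner. One numeric check before handing in.

```bash
python3 -c "
from h import *
g=np.array([.694,.1339,.0722])
t=back('top',crop([[278.5,144]],(250,135),5),.07)[0];print('tub',inv(g,t)*1e3)
c,e=fit('top',CL,crop([[62,123],[212,101],[226,202],[73,221]],(250,135),5),[.65,.07,.07]);print('carton',inv(g,c)*1e3,c[2]-g[2],e)
a=cv2.imread('pics/t6.png')
def ed(p,q): # subpixel edge angle check by gradient along a line, side independent
    p,q=np.array(p,float),np.array(q,float);n=np.array([-(q-p)[1],(q-p)[0]])/np.linalg.norm(q-p);L=np.cvtColor(a,6) if 0 else cv2.cvtColor(a,cv2.COLOR_BGR2GRAY).astype(np.float32);r=[]
    for s in np.linspace(.1,.9,15):
        d=np.arange(-3,3.01,.1);m=p+s*(q-p)+d[:,None]*n;v=cv2.remap(L,m[:,0].astype(np.float32)[None],m[:,1].astype(np.float32)[None],1)[0];k=abs(np.gradient(cv2.GaussianBlur(v[None],(15,1),4)[0]));r.append((k*k*d).sum()/(k*k).sum())
    f=np.polyfit(np.linspace(.1,.9,15)*np.linalg.norm(q-p),r,1);return np.arctan2(*(q-p)[::-1])+f[0]
print('near top edge',ed((264.6,179),(279,177.2)),'band L',ed((272.3,157.5),(274.4,177.5)),'band R',ed((281.2,156.4),(283.4,176.5)),'right',ed((292.3,156),(295,174.5)))
P=lambda A:proj('top',T(np.r_[g[:2],g[2]],A))
q=P([[-.075,0,.06],[-.075,-.11,.06],[0,-.04,.06],[-.075,-.04,.06]]);print('expected',np.arctan2(*(q[1]-q[0])[::-1]),np.arctan2(*(q[3]-q[2])[::-1]))"
```

```text
tub [ -41.4005 -151.7652]
carton [-36.6988 -56.4656] -0.014509774127308375 0.41855485884795707
near top edge -0.12804141079392958 band L 1.4328061426566316 band R 1.4226248249411253 right 1.4094638540469484
expected -0.14887435108819316 1.432768706673684
```

The tub and carton are home within measurement noise, and the carton is square to about 0.01 rad.

```bash
python3 -c "
from bench import *
print(close_job())"
```

```text
the job is handed in; nothing more can be done
None
```

The job is handed in: by the final camera check the carton sits square in the guide's corner, the tub touches both the rail and the carton, the arm is clear, and the camera views showed no other item disturbed.

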